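Restock the resin tray behind its unmarked catch

TASK

Pull the resin store's tray right out (its tumbler catch may or may not be locking it, and the side that locks is unmarked, so try it and throw the lever over if it holds). Take out the used-up blue-lidded tin and stand it on the green empties mat, stand every orange-lidded jar from the bench upright in the tray, and push the loaded tray fully home; leave the other things on the bench alone.

Things in the scene. Friction and masses are not known exactly. Their poses are not given: they have to be found in the camera images.
- tray (a joint): how far the tray is pulled out of the store, m: 0 fully home, 0.2 fully out (end stop). It slides with about 2 N of friction when it is not locked; locked, it gives 3 to 4 mm and then stops hard. It stays where it is left.
- catch (a joint): Catch lever on the tray's red front, rad: -0.7 lying over to the -y side, +0.7 to the +y side, 0 upright. It falls by its weight to the nearer side; pushed past upright (under 2 N) it drops to the other. One side locks the tray at home, the other frees it: which varies per start and cannot be seen, only tried. On the locking side a tray that is out will not go the last 20 mm home.
- catch_knob (a point): centre of the black ball knob, 26 mm across, on the end of the catch lever (10 mm steel stem; axle along the tray's x, 60 mm from the knob, 45 mm above the bench) at the right of the tray's front, 16 mm in front of its red panel; it rides with the tray. Height 91 mm with the lever over to a side, 105 mm upright; side to side it moves 77 mm along the tray's y.
- tray_bar (a point): middle of the yellow pull bar: level, 12 mm across, 116 mm long along y, 95 mm above the bench, held 45 mm in front of the red front panel (its top at 70 mm) by two 10 mm steel arms that slope back to the panel, 54 mm either side; can be pinched from above. x points into the store (the tray comes out along -x), y left, z up. Tray home, the roof (top 120 mm up) starts 61 mm behind the bar.
- tray_floor (a point): centre of the tray's inner floor, black rubber 20 mm above the bench; axes as the bar's. Floor 167 mm (x) by 260 mm (y); side and back walls 20 mm high, front panel 50 mm above it. This centre is 140.5 mm behind and 5 mm left of the bar's middle. Home, the tray is under a roof (underside 110 mm above the bench) and cannot be reached; at 0.19 out all the floor is clear of it.
- tin_mid (a point): the used-up tin, dark grey with blue lid and band, an upright cylinder 54 mm in diameter (lid 48 mm, the top 14 mm) and 64 mm tall, bottom-heavy, 80 g, standing in the tray at the start. This point is its centre, half-way up; z its own axis, up when it stands.
- mat_top (a point): centre of the top of the green plastic empties mat, 120 mm square, 4 mm thick, fixed on the bench.
- tape_mid (a point): a roll of blue tape, 56 mm across and 35 mm high, lying flat on the bench; leave it alone. The point is half-way up.
- cup_mid (a point): an open red plastic cup, 52 mm across the rim and 70 mm high, standing on the bench; leave it alone. The point is half-way up.
- driver: a screwdriver with red handle, lying on the bench along its x; leave it alone.
- clamp: a small bar clamp, 160 mm long steel bar along its x and two red jaws up to 70 mm high; leave it alone.
- sander: a cork sanding block 100 x 60 x 35 mm; leave it alone.
- jar1_mid (a point): a white plastic resin jar with an orange lid, a plain upright cylinder 54 mm in diameter (lid 48 mm, the top 14 mm) and 64 mm tall, bottom-heavy, 0.2 to 0.3 kg, closed. This point is its centre, half-way up, 32 mm above its foot; z is its own axis, up when it stands. May be absent (None).
- jar2_mid (a point): a white plastic resin jar with an orange lid, a plain upright cylinder 54 mm in diameter (lid 48 mm, the top 14 mm) and 64 mm tall, bottom-heavy, 0.2 to 0.3 kg, closed. This point is its centre, half-way up, 32 mm above its foot; z is its own axis, up when it stands. May be absent (None).
- jar3_mid (a point): a white plastic resin jar with an orange lid, a plain upright cylinder 54 mm in diameter (lid 48 mm, the top 14 mm) and 64 mm tall, bottom-heavy, 0.2 to 0.3 kg, closed. This point is its centre, half-way up, 32 mm above its foot; z is its own axis, up when it stands. May be absent (None).
- jar4_mid (a point): a white plastic resin jar with an orange lid, a plain upright cylinder 54 mm in diameter (lid 48 mm, the top 14 mm) and 64 mm tall, bottom-heavy, 0.2 to 0.3 kg, closed. This point is its centre, half-way up, 32 mm above its foot; z is its own axis, up when it stands. May be absent (None).

How it is judged:
On the way, in this order (a step that is already met when the one before it is completed fails the run):
1. the tray has been pulled well out of the store (more than 120 mm) (value of joint tray above 0.12 m), for 0.2 s.
2. with the tray still out (more than 100 mm), the tin stands on the mat and every jar stands upright in the tray (value of joint tray above 0.1 m and x of jar1_mid in the frame of tray_floor between -0.075 and 0.075 m and y of jar1_mid in the frame of tray_floor between -0.12 and 0.12 m and z of jar1_mid in the frame of tray_floor between 0.022 and 0.042 m and angle between each of jar1_mid, jar2_mid, jar3_mid, jar4_mid, tin_mid's own z axis and vertical below 0.12 rad and x of jar2_mid in the frame of tray_floor between -0.075 and 0.075 m and y of jar2_mid in the frame of tray_floor between -0.12 and 0.12 m and z of jar2_mid in the frame of tray_floor between 0.022 and 0.042 m and x of jar3_mid in the frame of tray_floor between -0.075 and 0.075 m and y of jar3_mid in the frame of tray_floor between -0.12 and 0.12 m and z of jar3_mid in the frame of tray_floor between 0.022 and 0.042 m and x of jar4_mid in the frame of tray_floor between -0.075 and 0.075 m and y of jar4_mid in the frame of tray_floor between -0.12 and 0.12 m and z of jar4_mid in the frame of tray_floor between 0.022 and 0.042 m and horizontal distance between tin_mid and mat_top below 0.05 m and z of tin_mid in the frame of mat_top between 0.022 and 0.042 m), for 0.2 s.
At the end, for the whole second after the job is handed in: the tray is within 6 mm of fully home; every jar present stands upright (within 7 degrees) on the tray's floor; the tin stands upright on the mat, its centre within 50 mm of the mat's centre; all at rest (value of joint tray below 0.006 m and x of jar1_mid in the frame of tray_floor between -0.075 and 0.075 m and y of jar1_mid in the frame of tray_floor between -0.12 and 0.12 m and z of jar1_mid in the frame of tray_floor between 0.022 and 0.042 m and angle between each of jar1_mid, jar2_mid, jar3_mid, jar4_mid, tin_mid's own z axis and vertical below 0.12 rad and x of jar2_mid in the frame of tray_floor between -0.075 and 0.075 m and y of jar2_mid in the frame of tray_floor between -0.12 and 0.12 m and z of jar2_mid in the frame of tray_floor between 0.022 and 0.042 m and x of jar3_mid in the frame of tray_floor between -0.075 and 0.075 m and y of jar3_mid in the frame of tray_floor between -0.12 and 0.12 m and z of jar3_mid in the frame of tray_floor between 0.022 and 0.042 m and x of jar4_mid in the frame of tray_floor between -0.075 and 0.075 m and y of jar4_mid in the frame of tray_floor between -0.12 and 0.12 m and z of jar4_mid in the frame of tray_floor between 0.022 and 0.042 m and horizontal distance between tin_mid and mat_top below 0.05 m and z of tin_mid in the frame of mat_top between 0.022 and 0.042 m and linear speed of each of jar1, jar2, jar3, jar4, tin below 0.03 m/s); the robot touches nothing.
It fails at once if a bystander (tape, cup, screwdriver, clamp, sanding block) is shifted by more than 60 mm (distance of any of tape_mid, cup_mid, driver, clamp, sander from where it was at the start of the episode above 0.06 m).
It fails at once if the cup is knocked over (angle between cup_mid's own z axis and vertical above 0.7 rad).
Of jar1, jar2, jar3, jar4 only 3 to 4 are there at a start; the rules pass over those that are not, and their reading is None.
At some moment in a run one of jar1, jar2, jar3, jar4, tin may be knocked a few centimetres aside while the robot is not near it.
It also fails if it takes over 210 s, if anything falls off the work surface, if the arm or the gripper's body presses on something with over 40 N, if the wrist force passes 120 N, or if a joint passes its speed limit or range.

ROBOT

A 6-joint arm with a two-finger parallel gripper is mounted at the origin on the work surface. World frame = base frame: x ahead of the robot, y to its left, z up, the work surface at z = 0. Lengths are in m, angles in rad, forces in N, time in s.
With the tool pointing down it reaches from about 0.35 to 0.975 m from the base axis. Payload 7.1 kg.
Tool frame: the origin (TCP) lies midway between the tips of the shut fingers; the grasp point (between the pads) lies 19 mm behind it; z points along the fingers, y is the line along which they close (so a half turn about z gives the same grasp; the last joint's range is limited). The gripper opens to 88 mm and grips with 3 to 60 N. Pads are 20 mm wide; open, the fingers measure 115 mm over their backs; the gripper's body (75 mm by 178 mm) begins 61 mm behind the grasp point.
Start: joints at [-1.215, 0.423, 1.63, -0, 1.089, -0.019], TCP at [0.229, -0.582, 0.223] pointing down, gripper open.
Joint ranges: [-3, 3], [-0.9, 2.11], [0.09, 2.58], [-1.31, 4.45], [0.11, 2.69], [-2.54, 2.54]. Speed limits (rad/s): [2.39, 2.39, 3.01, 3.14, 3.14, 3.14].

INTERFACE

Orientations are given as a unit quaternion [w, x, y, z].
In Python, from station import move_pose, movel, movej, command_gripper, wait, inverse_kinematics, read_camera, camera_info, MotionError, job_done, get_time, get_joint_pos, get_qvel, get_effort, get_tcp_pos, get_ee_rot, get_ft_force, get_ft_torque, get_grip_width, get_finger_force gives the robot as it stands. Calls block until the motion is done:
- move_pose(position, orientation): joint-space move of the TCP to a pose.
- movel(position, frame=None, v=0.15, until_force=None): straight line of the TCP; frame=None keeps the orientation; v is the mean speed in m/s. With until_force (N) it stops when the force on the tool has changed by that much, and returns True; else False.
- movej(angles): joint-space move.
- command_gripper(opening): opening from 0.0 (shut) to 1.0 (fully open); the grip force is fixed at half the most; returns when the fingers have stopped.
- wait(seconds).
- inverse_kinematics(position, orientation): joint angles nearest the present ones, or None.
- read_camera(name): name is "scene" or "top"; returns the picture (384x512x3 uint8, red, green, blue); there is no depth.
- camera_info(name): a dict with "intrinsics" (3x3 intrinsics, pixels), "T" (4x4, takes a point from camera to world coordinates). Camera axes: x right, y up, looking along -z (the intrinsics and any distortion apply to the point x, -y, -z); pixel columns grow to the right and rows downward; lengths in m; the calibration is good to about 2 mm. A picture is of the moment at which its call begins. camera_info takes no time and is no camera call.
A pose or a line that the arm cannot do raises MotionError and nothing moves.
- job_done(): hands the job in; it is judged then, once.
Readings, each from a call of its own:
- get_time(): time.
- get_joint_pos(): joint angles.
- get_qvel(): joint speeds.
- get_effort(): joint torques, N m.
- get_tcp_pos(): TCP position.
- get_ee_rot(): TCP orientation.
- get_ft_force(): force on the tool from outside, world axes, zero at the start.
- get_ft_torque(): the same for the moment, N m.
- get_grip_width(): opening from 0.0 (shut) to 1.0 (fully open).
- get_finger_force(): force on a finger pad.
Only numpy, scipy, OpenCV 4.12 (cv2) and the standard library are available. Lean on these libraries where they do the work, as an engineer would, in place of code of your own. Each camera call takes 0.05 s, during which the arm holds its last target. There are 200 camera calls.

## Working session

There is one attempt and no reset: what is moved stays moved. The work goes in short steps, each a Python script; the robot and the scene stay as the last script left them, time stands still between calls to the robot, and variables do not carry over. Pictures are saved under pics/ and viewed, at most 14 in all, crops included, and the job is handed in when it is done.

```bash
mkdir -p pics; ls
python3 - <<'E'
from station import *
import cv2,numpy as np
for n in ("scene","top"):
    im=read_camera(n); cv2.imwrite(f"pics/{n}0.png",cv2.cvtColor(im,cv2.COLOR_RGB2BGR))
    c=camera_info(n); print(n,{k:(np.round(v,4).tolist() if not isinstance(v,str) else v) for k,v in c.items()})
print(get_time(),get_ee_rot(),get_tcp_pos())
E
```

```text
pics
scene {'intrinsics': [[391.6229, 0.0, 250.3847], [0.0, 391.6229, 190.325], [0.0, 0.0, 1.0]], 'T': [[0.1843, -0.5576, 0.8094, 1.426], [0.9829, 0.107, -0.1501, -0.1584], [-0.0029, 0.8232, 0.5678, 0.6935], [0.0, 0.0, 0.0, 1.0]]}
top {'intrinsics': [[394.5444, 0.0, 252.0384], [0.0, 394.5444, 185.2206], [0.0, 0.0, 1.0]], 'T': [[0.1054, 0.9703, -0.2177, 0.2974], [-0.9944, 0.1042, -0.0172, -0.0302], [0.006, 0.2183, 0.9759, 1.2113], [0.0, 0.0, 0.0, 1.0]]}
0.1 [-6.73881407e-04  9.82492158e-01  1.86302693e-01 -1.13458470e-04] [ 0.22866514 -0.58113835  0.22199583]
```

View pics/scene0.png

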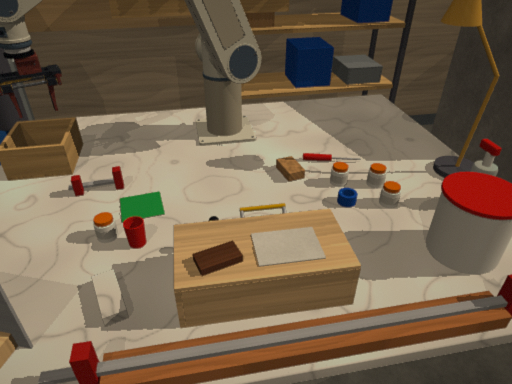

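View pics/top0.png

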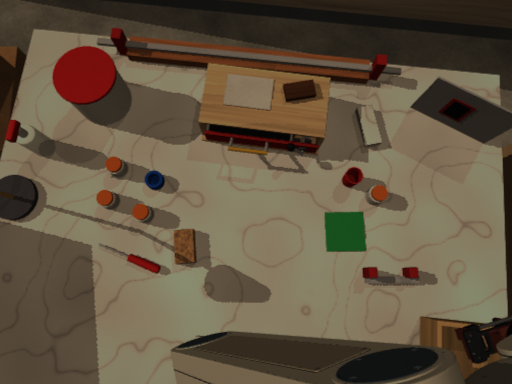

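The scene has four orange jars: in the top view, three on the left near (116,165), (106,199) and (143,212), and one at (378,194) next to the red cup (352,177). The mat is at (345,231), the yellow bar at (247,150) and the knob near (297,148).

```bash
cat > h.py <<'E'
from station import *
import cv2,numpy as np
def ray(n,uv,z):
    c=camera_info(n);K=c["intrinsics"];T=np.array(c["T"])
    d=np.linalg.inv(K)@[uv[0],uv[1],1]; d=T[:3,:3]@(d*[1,-1,-1]); o=T[:3,3]
    return (o+d*(z-o[2])/d[2])
def save(im,name,box=None,s=1):
    if box: im=im[box[1]:box[3],box[0]:box[2]]
    cv2.imwrite("pics/"+name,cv2.resize(cv2.cvtColor(im,cv2.COLOR_RGB2BGR),None,fx=s,fy=s,interpolation=cv2.INTER_CUBIC))
RNG=dict(orange=((4,150,110),(14,255,255)),green=((50,120,50),(75,255,255)),yellow=((17,140,100),(32,255,255)),
  blue=((105,120,50),(125,255,255)),red=((176,180,60),(180,255,255)))
def blobs(im,col,amin=25):
    hsv=cv2.cvtColor(im,cv2.COLOR_RGB2HSV); m=cv2.inRange(hsv,*map(np.array,RNG[col]))
    if col=="red": m|=cv2.inRange(hsv,np.array((0,180,60)),np.array((3,255,255)))
    cs,_=cv2.findContours(m,cv2.RETR_EXTERNAL,cv2.CHAIN_APPROX_NONE)
    return [c for c in cs if cv2.contourArea(c)>=amin]
def centre(c): (u,v),s,_=cv2.minAreaRect(c); return u,v
def find(col,z,n="top",amin=25,im=None):
    im=read_camera(n) if im is None else im
    return [(ray(n,centre(c),z)[:2],cv2.contourArea(c),np.round(centre(c)).astype(int)) for c in blobs(im,col,amin)]
E
python3 - <<'E'
from h import *
np.set_printoptions(precision=3,suppress=True)
for n in("top","scene"):
  im=read_camera(n)
  for col,z in(("orange",.064),("green",.004),("yellow",.095),("blue",.035),("red",.07)):
    for p,a,c in find(col,z,n,25,im): print(n,col,p,a,c)
  if n=="top":
    for c in blobs(im,"yellow"):
        b=cv2.boxPoints(cv2.minAreaRect(c)); print([ray("top",q,.095)[:2] for q in b])
    save(im,"crop0.png",(190,110,400,260),3.5)
  else: save(im,"crop1.png",(90,160,310,270),3.5)
E
```

```text
top orange [0.348 0.158] 50.0 [186 248]
top orange [0.372 0.181] 33.5 [180 239]
top orange [0.442 0.311] 167.5 [139 211]
top orange [0.471 0.421] 158.5 [104 197]
top orange [ 0.573 -0.389] 169.0 [380 192]
top orange [0.575 0.416] 148.5 [112 164]
top green [ 0.453 -0.307] 1400.0 [345 231]
top yellow [0.651 0.014] 62.0 [247 150]
top yellow [0.728 0.113] 43.5 [217 122]
top yellow [ 0.821 -0.186] 27.0 [319 104]
top yellow [0.865 0.137] 82.0 [215  80]
top yellow [ 0.906 -0.125] 82.0 [301  76]
top yellow [0.908 0.062] 124.5 [241  70]
top blue [0.548 0.293] 205.5 [153 179]
top red [ 0.348 -0.481] 116.0 [410 272]
top red [ 0.336 -0.369] 112.0 [370 272]
top red [0.295 0.273] 213.5 [143 263]
top red [ 0.614 -0.304] 104.0 [352 175]
top red [ 0.699 -0.022] 218.0 [261 139]
top red [0.647 0.741] 109.0 [ 10 129]
top red [ 0.998 -0.371] 111.0 [379  62]
top red [0.85  0.554] 2707.5 [84 75]
top red [1.007 0.482] 73.5 [116  33]
[array([0.648, 0.072]), array([0.656, 0.073]), array([ 0.655, -0.044]), array([ 0.646, -0.044])]
[array([0.725, 0.169]), array([0.733, 0.169]), array([0.731, 0.057]), array([0.7
[... 732 characters left out ...]
15] 120.0 [262 207]
scene yellow [ 0.18  -0.625] 641.5 [ 40 144]
scene yellow [-0.187  0.439] 926.0 [316  84]
scene yellow [-1.342  0.765] 251.0 [308  25]
scene yellow [-1.4    1.443] 38.5 [394  19]
scene yellow [-0.747  1.662] 342.0 [480  39]
scene blue [0.573 0.283] 265.0 [347 197]
scene blue [-0.032 -0.824] 34.0 [  2 136]
scene blue [-0.713  0.591] 1708.5 [311  61]
scene blue [-2.052  1.601] 611.0 [374  10]
scene red [ 0.994 -0.37 ] 873.0 [ 84 362]
scene red [ 0.659 -0.3  ] 473.5 [136 232]
scene red [ 0.417 -0.477] 139.5 [ 77 185]
scene red [0.671 0.621] 2503.0 [478 194]
scene red [ 0.397 -0.367] 130.5 [117 177]
scene red [0.39 0.25] 125.0 [316 156]
scene red [0.437 0.838] 197.0 [490 147]
```

View pics/crop0.png

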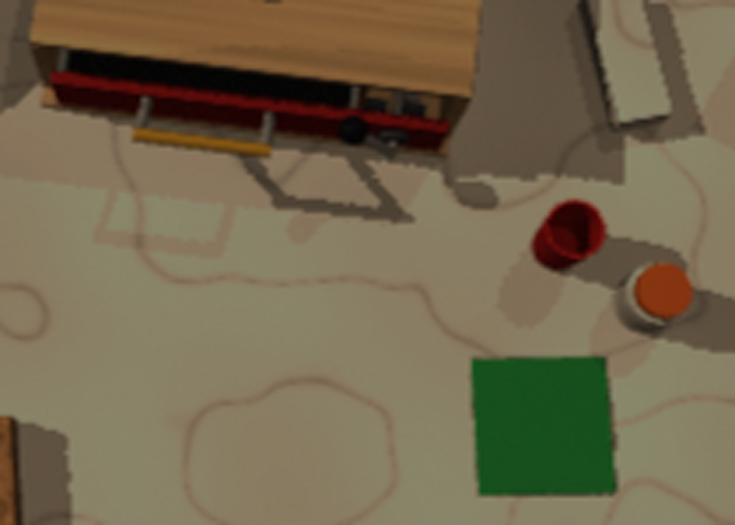

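View pics/crop1.png

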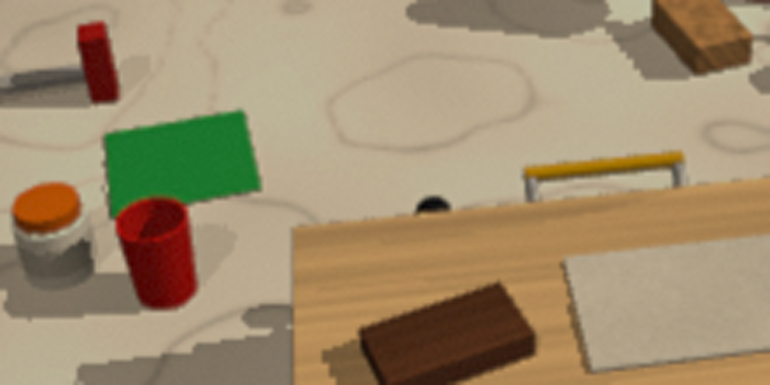

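Knob at about (291,147) in the top view, with the lever lying to the +y side. The bar is at about (0.652, 0.014). I'll try the tray now.

```bash
cat >> h.py <<'E'
from scipy.spatial.transform import Rotation as R
def quat(psi):
    """tool down, closing line along (cos psi, sin psi); the nearer of the two half turns"""
    out=[]
    for p in (psi,psi+np.pi):
        y=np.array([np.cos(p),np.sin(p),0]);z=np.array([0,0,-1.]);x=np.cross(y,z)
        q=R.from_matrix(np.c_[x,y,z]).as_quat(); out.append(np.r_[q[3],q[:3]])
    return out
def go(p,psi=0.):
    q0=get_joint_pos(); best=None
    for q in quat(psi):
        j=inverse_kinematics(list(p),list(q))
        if j is not None:
            d=np.abs(np.array(j)-q0).max()
            if best is None or d<best[0]: best=(d,j)
    if best is None: raise MotionError(f"no ik {p}")
    movej(list(best[1]))
np.set_printoptions(precision=3,suppress=True)
E
python3 - <<'E'
from h import *
print("knob",ray("top",(290.9,146.9),.091))
im=read_camera("top")
for c in blobs(im,"red",150):
    if 250<centre(c)[0]<275:
        b=cv2.boxPoints(cv2.minAreaRect(c)); print([ray("top",q,.07)[:2] for q in b])
command_gripper(0.5)
go([0.45,0.015,0.2]); go([0.6515,0.0145,0.16])
movel([0.6515,0.0145,0.082],v=.15)
command_gripper(0.0); print(get_grip_width(),get_finger_force())
p=get_tcp_pos()
hit=movel([p[0]-0.03,p[1],p[2]],v=.04,until_force=12)
print(hit,get_tcp_pos()-p,get_ft_force(),get_time())
E
```

```text
knob [ 0.676 -0.113  0.091]
[array([0.698, 0.151]), array([0.708, 0.151]), array([ 0.7  , -0.194]), array([ 0.69 , -0.193])]
0.1284482056049748 29.98462826013565
True [-0.003  0.     0.   ] [1.701 0.016 0.287] 5.8167
```

Locked at about 3 mm. I'll ease the tray back, throw the lever over to -y and pull again.

Run:
```python
from h import *
p=get_tcp_pos()
movel([p[0]+0.003,p[1],p[2]],v=.03,until_force=15)
command_gripper(0.5); p=get_tcp_pos(); movel([p[0],p[1],0.16],v=.2)
command_gripper(0.0)
go([0.670,-0.073,0.16],np.pi/2)
h=movel([0.670,-0.073,0.080],v=.1,until_force=8)
print("down",h,get_tcp_pos())
if not h:
    print("push",movel([0.670,-0.157,0.080],v=.08,until_force=15),get_tcp_pos(),get_ft_force())
p=get_tcp_pos(); movel([p[0]-.0,p[1]+.01,p[2]],v=.1); movel([p[0],p[1]+.01,0.17],v=.2)
command_gripper(0.5)
go([0.6515,0.0145,0.16]); movel([0.6515,0.0145,0.082],v=.15)
command_gripper(0.0); p=get_tcp_pos()
hit=movel([p[0]-0.03,p[1],p[2]],v=.06,until_force=12)
print(hit,get_tcp_pos()-p,get_ft_force(),get_time())
if not hit:
    hit=movel([p[0]-0.196,p[1]+.196*.02,p[2]],v=.12,until_force=25)
    print(hit,get_tcp_pos()-p,get_ft_force(),get_time())
save(read_camera("top"),"top1.png",None,1.5)
```

```text
down False [ 0.671 -0.073  0.081]
push True [ 0.671 -0.092  0.081] [2.238 2.735 0.738]
True [-0.003  0.    -0.   ] [-2.468  0.382  4.891] 15.3083
```

View pics/top1.png

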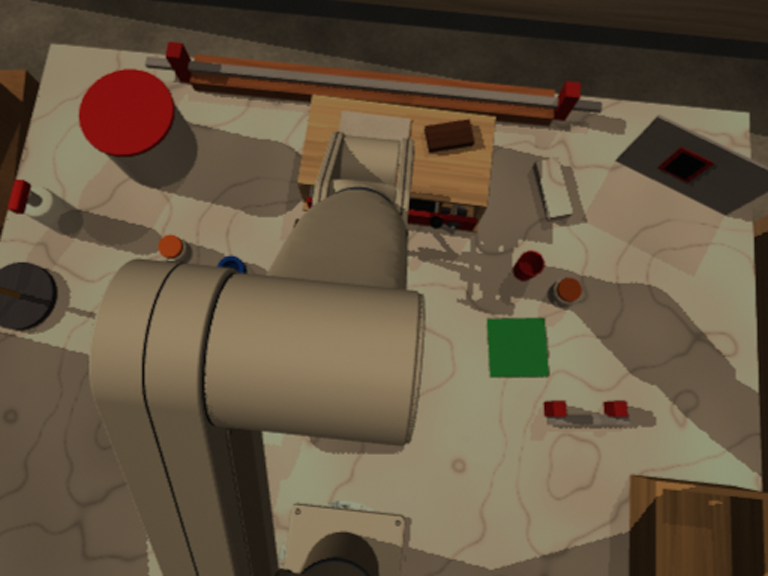

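Still locked. In the picture the knob is at (436,222), still on the +y side, so the lever push stopped early at about the moment of contact. I'll repeat it slower.

Run:
```python
from h import *
p=get_tcp_pos()
movel([p[0]+0.003,p[1],p[2]],v=.03,until_force=15)
command_gripper(0.5); p=get_tcp_pos(); movel([p[0],p[1],0.16],v=.2)
command_gripper(0.0)
go([0.670,-0.073,0.16],np.pi/2)
movel([0.670,-0.073,0.084],v=.1,until_force=8)
print(get_ft_force())
for y in np.arange(-.083,-.162,-.01):
    h=movel([0.670,y,0.084],v=.03,until_force=20)
    print(y,h,get_tcp_pos(),get_ft_force())
    if h: break
save(read_camera("scene"),"sc2.png",(150,150,330,270),4)
```

```text
[0.475 0.404 0.546]
-0.083 False [ 0.67  -0.083  0.084] [0.57  0.549 0.203]
-0.093 False [ 0.67  -0.092  0.085] [-1.668  8.595  6.623]
-0.103 False [ 0.67  -0.103  0.084] [0.379 1.991 0.95 ]
-0.11299999999999999 False [ 0.67  -0.113  0.084] [ 0.252  0.217 -0.001]
-0.12299999999999998 False [ 0.67  -0.123  0.084] [ 0.31   0.617 -0.38 ]
-0.13299999999999998 False [ 0.67  -0.133  0.084] [-0.367 -0.408  0.394]
-0.14299999999999996 False [ 0.67  -0.143  0.084] [-0.302  0.16   0.222]
-0.15299999999999997 False [ 0.67  -0.153  0.084] [-1.161  0.83  -0.76 ]
```

View pics/sc2.png

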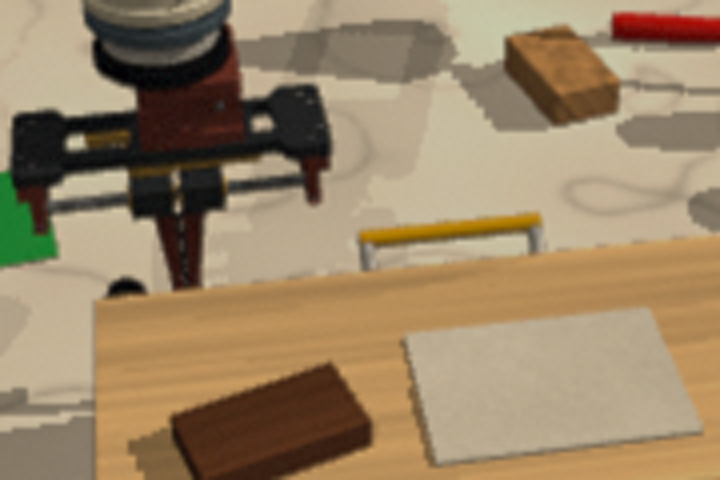

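The knob (125,290 in the crop) is now on the -y side of the fingers, so the lever is over. I'll pull.

Run:
```python
from h import *
p=get_tcp_pos(); movel([p[0],p[1]+.008,p[2]],v=.1); movel([p[0],p[1]+.008,0.17],v=.2)
command_gripper(0.5)
go([0.6515,0.0145,0.16]); movel([0.6515,0.0145,0.082],v=.15)
command_gripper(0.0); p=get_tcp_pos()
hit=movel([p[0]-0.03,p[1]+.0006,p[2]],v=.06,until_force=12)
print(hit,get_tcp_pos()-p,get_ft_force(),get_time())
if not hit:
    hit=movel([p[0]-0.205,p[1]+.205*.02,p[2]],v=.1,until_force=20)
    print(hit,get_tcp_pos(),get_tcp_pos()-p,get_ft_force(),get_time())
    command_gripper(0.5); p=get_tcp_pos(); movel([p[0],p[1],.2],v=.2)
    go([0.45,-0.40,0.25])
    save(read_camera("top"),"top3.png",None,1.5)
    save(read_camera("scene"),"sc3.png",None,1.5)
```

```text
True [-0.003  0.     0.   ] [-1.787  0.25   6.043] 28.1667
```

Run:
```python
from h import *
p=get_tcp_pos()
for i in range(1,5):
    h=movel([p[0]-0.004*i,p[1],p[2]],v=.015,until_force=20)
    print(h,get_tcp_pos()-p,get_ft_force(),get_finger_force(),get_grip_width())
    if h: break
```

```text
False [-0.004  0.    -0.   ] [0.688 0.401 2.255] 29.982071220874786 0.1254050154111308
False [-0.008  0.    -0.   ] [-0.234  1.726  2.249] 29.982526302337646 0.1296269408959555
False [-0.012  0.     0.   ] [0.545 4.299 2.505] 29.982476234436035 0.12754677467309625
False [-0.016  0.     0.   ] [1.118 3.864 1.864] 29.98213827610016 0.12114268853058588
```

Run:
```python
from h import *
p=get_tcp_pos(); end=0.6515-.19
print(p, movel([end,p[1]+(p[0]-end)*.02,p[2]],v=.08,until_force=30),get_tcp_pos(),get_ft_force())
p=get_tcp_pos()
print(movel([0.6515-.203,p[1]+.0002,p[2]],v=.02,until_force=20),get_tcp_pos(),get_ft_force(),get_time())
command_gripper(0.5); p=get_tcp_pos(); movel([p[0],p[1],.2],v=.2)
go([0.45,-0.40,0.25])
save(read_camera("top"),"top3.png",None,1.5)
```

```text
[0.631 0.015 0.082] False [0.461 0.019 0.082] [1.672 8.4   1.486]
False [0.451 0.019 0.082] [ 8.6    5.406 -7.561] 32.9417
```

View pics/top3.png

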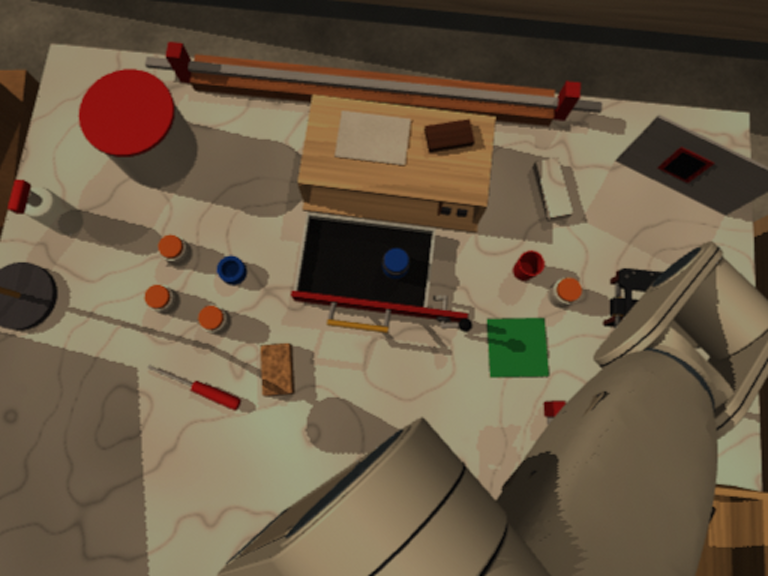

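The tray is fully out. The blue tin stands in it at (396,261) in the 1.5x view, and the lever's black knob is at (466,324). I'll move the tin to the mat.

```bash
cat >> h.py <<'E'
YAW=-.02; FLOOR=np.array([.5916,.0207])
def locate(col,z,near,tol=.06):
    """mean of both views of the blob nearest to the expected place"""
    out=[]
    for n in("top","scene"):
        c=[p for p,a,_ in find(col,z,n,60 if n=="scene" else 120) if np.hypot(*(p-near))<tol]
        if c: out.append(min(c,key=lambda p:np.hypot(*(p-near))))
    print("loc",near,out)
    return np.mean(out,axis=0) if out else None
def pick(xy,foot,psi=0.,op=.82):
    command_gripper(op); go([*xy,.2],psi)
    z=foot+.038-.019
    movel([*xy,z],v=.15,until_force=15)
    command_gripper(0.); w=get_grip_width(); print("grip",w,get_finger_force())
    if not .5<w<.7: return False
    movel([*xy,.2],v=.2); return True
def place(xy,foot,psi=0.,op=.75):
    go([*xy,.2],psi); z=foot+.038-.019
    movel([*xy,z+.015],v=.2); h=movel([*xy,z+.001],v=.04,until_force=8)
    command_gripper(op); movel([*xy,.2],v=.2); print("placed",h,get_time())
E
python3 - <<'E'
from h import *
im=read_camera("top"); hsv=cv2.cvtColor(im,cv2.COLOR_RGB2HSV)
m=cv2.inRange(hsv,np.array((0,0,0)),np.array((180,255,38)));m[:140]=0;m[210:]=0;m[:,:190]=0;m[:,300:]=0
c=max(cv2.findContours(m,cv2.RETR_EXTERNAL,cv2.CHAIN_APPROX_NONE)[0],key=cv2.contourArea)
c=cv2.convexHull(c)
print("floor",[ray("top",q,.02)[:2] for q in cv2.boxPoints(cv2.minAreaRect(c))])
t=locate("blue",.084,ray("top",(264,174),.084)[:2],.05); print(t)
if pick(t,.02,YAW):
    place([.4575,-.307],.004)
E
```

```text
floor [array([0.521, 0.153]), array([0.678, 0.154]), array([ 0.671, -0.111]), array([ 0.515, -0.105])]
loc [ 0.586 -0.042] [array([ 0.589, -0.04 ]), array([ 0.601, -0.043])]
[ 0.595 -0.041]
grip 0.6103060712768575 30.001136139035225
placed False 44.9083
```

Run:
```python
from h import *
jars=[((.577,-.388),-.45),((.444,.31),0.),((.473,.42),0.),((.577,.415),0.)]
slots=[(.015,-.09),(-.015,-.03),(.015,.03),(-.015,.09)]
Rz=R.from_euler("z",YAW).as_matrix()[:2,:2]
for (near,psi),s in zip(jars,slots):
    p=locate("orange",.064,np.array(near))
    if p is None: print("not seen"); break
    if not pick(p,0.,psi): print("grasp failed"); break
    place(FLOOR+Rz@s,.02,YAW)
go([0.40,-0.40,0.3])
save(read_camera("top"),"top4.png",None,1.5); save(read_camera("scene"),"sc4.png",None,1.5)
```

```text
loc [ 0.577 -0.388] [array([ 0.583, -0.387])]
grip 0.612650782760135 30.001058243215084
placed False 52.825
loc [0.444 0.31 ] [array([0.441, 0.31 ]), array([0.447, 0.308])]
grip 0.6090259102286094 30.001075565814972
placed False 61.7167
loc [0.473 0.42 ] [array([0.471, 0.421]), array([0.477, 0.42 ])]
grip 0.6099241791393829 30.000979229807854
placed False 70.8667
loc [0.577 0.415] [array([0.574, 0.414]), array([0.581, 0.413])]
grip 0.6091407157967896 30.00100649893284
placed False 79.4583
```

View pics/top4.png

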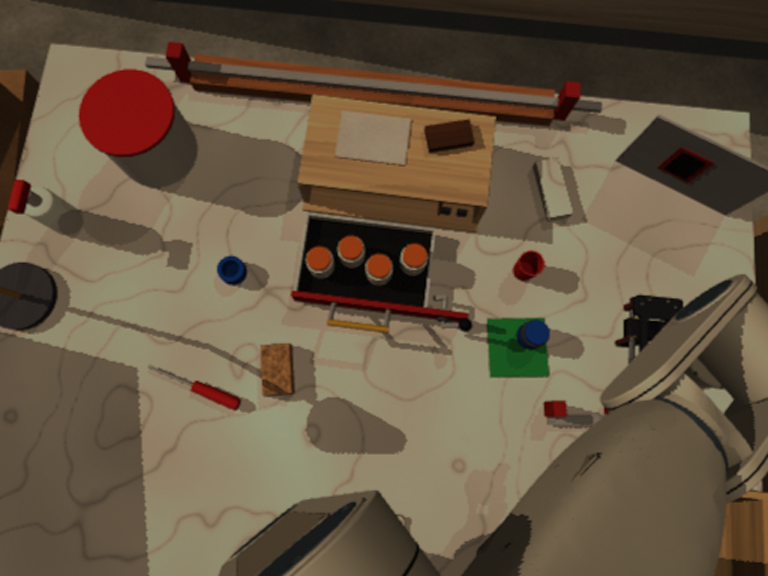

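View pics/sc4.png

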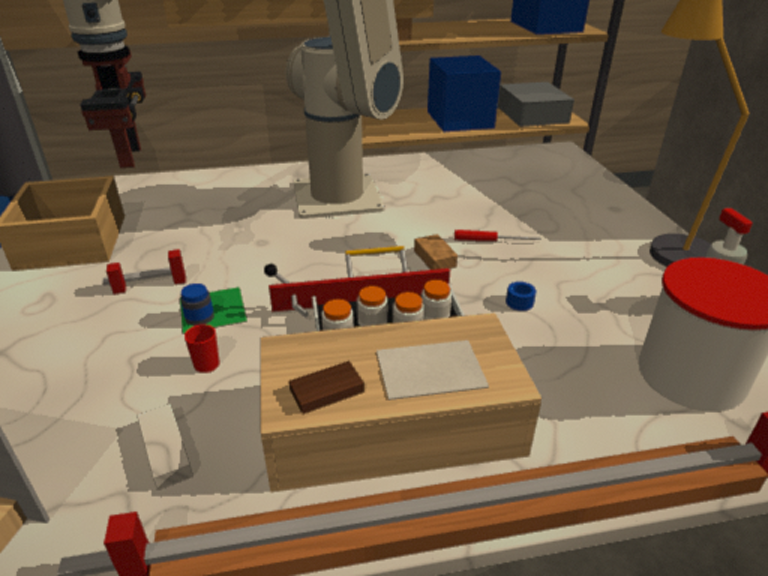

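All four jars stand in the tray. The tin at (535,333) stands upright, but it has been knocked off the mat's centre (518,348), so I'll put it back.

Run:
```python
from h import *
mat=np.array([.4575,-.307])
p=locate("blue",.068,mat,.09); d=p-mat; print(d,np.hypot(*d))
if pick(p,.004,0.): place(mat,.004)
print(locate("blue",.068,mat,.06),mat)
command_gripper(.5); b=np.array([.451,.0185])
go([*b,.16],YAW); movel([*b,.082],v=.15); command_gripper(0.); p=get_tcp_pos(); print(p,get_grip_width())
u=np.array([np.cos(YAW),np.sin(YAW)])
for s,v in((.02,.03),(.17,.06),(.20,.03)):
    h=movel([*(p[:2]+u*s),p[2]],v=v,until_force=25)
    print(s,h,get_tcp_pos()-p,get_ft_force())
    if h: break
```

```text
loc [ 0.458 -0.307] [array([ 0.478, -0.327]), array([ 0.494, -0.326])]
[ 0.028 -0.02 ] 0.03424022334885269
grip 0.6099838474221148 30.000937432050705
placed False 88.6333
loc [ 0.458 -0.307] [array([ 0.472, -0.307])]
[ 0.472 -0.307] [ 0.458 -0.307]
[0.451 0.019 0.082] 0.12517821823462605
0.02 False [ 0.021 -0.     0.   ] [ 1.383 -1.674  0.787]
0.17 False [ 0.17  -0.004  0.   ] [-0.951 -4.535  4.435]
0.2 False [ 0.2   -0.005  0.   ] [-2.006 -5.398  5.245]
```

Run:
```python
from h import *
p=get_tcp_pos()
print(movel([p[0]+.006,p[1],p[2]],v=.01,until_force=12),get_tcp_pos(),get_ft_force())
command_gripper(.5); p=get_tcp_pos(); movel([p[0],p[1],.2],v=.15)
go([0.35,-0.45,0.3]); wait(.5)
im=read_camera("top"); print([x for x in find("yellow",.095,"top",40,im) if x[0][0]<.7],get_time())
save(im,"top5.png",None,1.5)
print(locate("blue",.068,np.array([.4575,-.307]),.09))
```

```text
True [0.651 0.014 0.082] [-1.32  -0.486  4.492]
[(array([0.652, 0.014]), 60.0, array([247, 150]))] 100.9667
loc [ 0.458 -0.307] [array([ 0.456, -0.308]), array([ 0.472, -0.307])]
[ 0.464 -0.307]
```

View pics/top5.png

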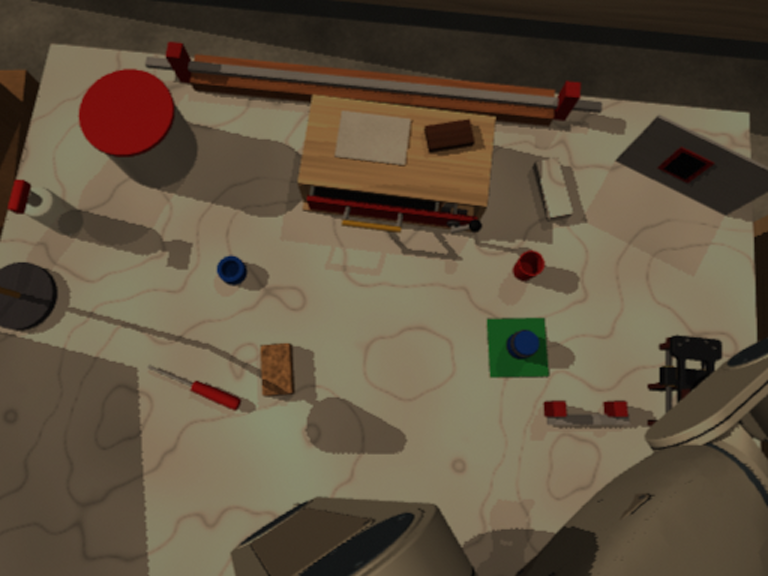

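The bar is back at its starting pixel (247,150), so the tray is home. The tin is centred on the mat at (523,345) and the gripper is clear.

```bash
python3 -c "
from station import *
print(job_done(),get_time())"
```

```text
the job is handed in; nothing more can be done
the job is handed in; nothing more can be done
```

The job is handed in at about 101 s: four jars stood upright in the tray before I pushed it home (bar back at its start position), the tin is on the mat (put back once after a knock), and the catch lever is on its -y side.

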